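Open the screw jar in its bracket and hold the cap over it

TASK

Bring the square teal jar upright, its orange cap still tight, into the beige U-shaped bracket and press it fully home against the back, standing on the desk, so that the bracket keeps it from turning; then unscrew the cap anticlockwise until it lets go and lift it straight up off the neck without lifting the jar. Finish while still holding the cap level and still over the jar, its lower edge about a finger's breadth (15 mm) clear above the mouth, with the jar standing fully home in the bracket. Leave the other things on the desk alone.

Things in the scene. Friction and masses are not known exactly. Their poses are not given: they have to be found in the camera images.
- jar_center (a point): Jar of cam bolts, 0.25 to 0.5 kg, loose: square teal body 60 x 60 mm, 66 mm tall, with a round neck 38 mm across up to 98 mm. This point is the centre of the body, 33 mm above its underside; z up, x and y square to the side faces. Dragged along the desk by its cap it tips over; carried a few mm clear by the cap it hangs upright.
- cap_center (a point): Orange ribbed cap, cylinder 58 mm across, 27 mm tall, tight on the jar; this point is its centre, 88.5 mm above the jar's underside. Lower edge at 75 mm, 9 mm over the jar's flat shoulder. Two inner lugs hold it with 1 mm play: while tight it can lift and turn the whole jar. Turning takes 0.5 N m; it does not rise as it turns. Freed, it must rise 23 mm to clear the neck.
- seal (a joint): How far the cap is unscrewed, rad: 0 tight, growing anticlockwise seen from above, relative to the jar. The cap lets go at about 1.15 and then lifts straight off; hard stop at 1.55. Stays where left; about 0.05 rad of play to the cap.
- bracket: Beige U-shaped bracket fixed to the desk. Origin on the desk under the centre of a jar fully home; x points the way the jar is pushed in (back wall's face at x = +30.5 mm, open to -x), z up. Pocket 63 mm wide, walls 30 mm tall, 10 mm thick, straight from x = -31 to 31 mm, then flared lips to x = -53 mm, 80 mm wide. Low screw lugs reach 63 mm to each side.
- bins: Bystander: tower of four purple plastic bins, 130 x 100 mm, 206 mm tall, origin under its centre.
- hex_key: Bystander: chrome hex key lying flat, 90 mm long, 6 mm thick, origin near its middle.
- foot: Bystander: beige furniture foot with a steel stud, 44 mm in diameter, 52 mm tall, origin under its centre.
- cam_bolt: Bystander: steel cam bolt standing on its head, 14 mm in diameter, 36 mm tall, origin under its centre.
- mallet: Bystander: walnut mallet lying along its x axis, head 60 x 110 x 50 mm centred 120 mm to +x, handle 24 mm thick to 130 mm at -x, origin on the desk between.
There are look-alikes about, which are no part of the job. What is shaped like the bracket but purple is not meant. Of the things shaped like the part that bears cap_center, the orange one is meant.

How it is judged:
By the outcome, as a careful person would: the job done as asked, in the order asked, and still so for the second after the job is handed in, while the arm keeps its last pose, push and grip.
It also fails if it takes over 51 s, if anything falls off the work surface, if the arm or the gripper's body presses on something with over 40 N, if the wrist force passes 120 N, or if a joint passes its speed limit or range.

ROBOT

A 7-joint arm with a two-finger parallel gripper is mounted at the origin on the work surface. World frame = base frame: x ahead of the robot, y to its left, z up, the work surface at z = 0. Lengths are in m, angles in rad, forces in N, time in s.
With the tool pointing down it reaches from about 0.425 to 0.875 m from the base axis. Payload 8.4 kg.
Tool frame: the origin (TCP) lies at the very end of the fingers, on their centre line; the grasp point (between the pads) lies bot.grasp_offset behind it (bot.grasp_offset is the distance from the TCP to the grasp point, in m); z points along the fingers, x is the direction in which the jaws open and shut, and the axes are right-handed (so a half turn about z gives the same grasp; the last joint's range is limited). The gripper opens to 85 mm and grips with 20 to 120 N. Pads are 22 mm wide; open, the fingers measure 114 mm over their backs; the gripper's body (76 mm by 85 mm) begins 54 mm behind the grasp point. The pads swing forward as they close: fully open they stand 13 mm farther back than shut.
Start: joints at [1.031, 0.333, 0.04, 1.465, -0.013, 1.343, -0.059], TCP at [0.277, -0.588, 0.231] pointing down, gripper open.
Joint ranges: [-2.58, 2.58], [-0.38, 2.09], [-1.3, 1.39], [0.25, 2.4], [-1.5, 4.64], [0.08, 2.09], [-2.65, 2.65]. Speed limits (rad/s): [2.22, 2.22, 2.79, 2.79, 3.14, 3.14, 3.14].

INTERFACE

Orientations are given as a 3x3 rotation matrix whose columns are the frame's x, y, z axes.
In Python, from workcell import read_state, eyes, job, bot gives the robot as it stands. The module is installed in compiled form; this text tells all that it offers.
- The arm moves only by the tool move_arm, never from a script. Its arguments are lists of equal length, an entry for each row: "rot": the turn, a rotation vector about the tool's x, y, z in degrees, a list of three; "slide": the shift along the tool's x, y, z in cm, a list of three; "grip": the opening, from 0 (shut) to 1 (fully open). A call has 1 to 5 rows; each row is the pose to reach, as a shift and turn from the pose measured when the call began, along the tool's axes at that moment; what a row does not reach only later rows make up. A row lasts 1/10 s, in which the tool goes at most 50 mm and 8.59 degrees, less where a joint would pass 70% of its speed; a pose out of reach is approached as far as the arm can. A call with a gripper value outside its range is refused whole. The fingers move at their own pace and stop on an object; "newtons" is the grip in N (left out, the last holds). Time passes only in rows, so rows that repeat a pose let the fingers close. It gives the time, the measured TCP pose, the force and the opening at its end, in the units of the state.
- read_state(): the state, without advancing time (a new reading comes with each control period).
- eyes.read_camera(name): name is "side" or "top"; returns a dict with "pixels" (384x512x3 uint8, blue, green, red), "K" (3x3 intrinsics, pixels), "distortion" ([k1, k2, p1, p2, k3] as OpenCV has them; the pictures are not rectified), "T" (4x4, takes a point from camera to world coordinates). Camera axes: x right, y up, looking along -z (the intrinsics and any distortion apply to the point x, -y, -z); pixel columns grow to the right and rows downward; lengths in m; the calibration is good to about 2 mm. A picture is of the moment at which its call begins. There is no depth.
- job.job_done(): hands the job in, once; it reports no verdict.
The state is a dict: "time": time; "joint_pos": joint angles; "qvel": joint speeds; "effort": joint torques, N m; "tool_pos": TCP position; "tcp_rot": TCP orientation; "ft_force": force on the tool from outside, world axes, zero at the start; "ft_torque": the same for the moment, N m; "width": finger opening in m.
Only numpy, scipy, OpenCV 4.12 (cv2) and the standard library are available. Lean on these libraries where they do the work, as an engineer would, in place of code of your own. Each camera call takes 0.05 s, during which the arm holds its last target.

## Working session

There is one attempt and no reset: what is moved stays moved. The work goes in short steps, Python scripts to look and compute and a tool call to move; the robot and the scene stay as the last step left them, time stands still between calls to the robot, and variables do not carry over. Pictures are saved under pics/ and viewed, and the job is handed in when it is done.

Besides the shell and the picture viewer there is one more tool, called as a command line: name --argument value ..., lists and objects as JSON in quotes. move_arm: Moves the arm, as the interface text tells. Its arguments: {"type":"object","properties":{"rot":{"type":"array"},"slide":{"type":"array"},"grip":{"type":"array"},"newtons":{"type":"number"}},"required":["rot","slide","grip"]}

```bash
mkdir -p pics
cat > h.py <<'E'
import numpy as np, cv2
from workcell import read_state, eyes, job, bot
def cam(n):
    c=eyes.read_camera(n); return c
def ray(c,uv):
    p=cv2.undistortPoints(np.array([[uv]],float),np.array(c["K"]),np.array(c["distortion"],float))[0,0]
    T=np.array(c["T"]); d=T[:3,:3]@np.array([p[0],-p[1],-1.]); return T[:3,3],d/np.linalg.norm(d)
def onz(c,uv,z):
    o,d=ray(c,uv); return o+d*(z-o[2])/d[2]
def proj(c,P):
    T=np.array(c["T"]); q=(np.array(P,float).reshape(-1,3)-T[:3,3])@T[:3,:3]
    q=q*[1,-1,-1]
    return cv2.projectPoints(q.reshape(-1,1,3),np.zeros(3),np.zeros(3),np.array(c["K"]),np.array(c["distortion"],float))[0].reshape(-1,2)
def save(c,f,crop=None,s=1):
    im=c["pixels"]
    if crop: x0,y0,x1,y1=crop; im=im[y0:y1,x0:x1]
    cv2.imwrite("pics/"+f,cv2.resize(im,None,fx=s,fy=s,interpolation=cv2.INTER_CUBIC))
E
python3 - <<'E'
from h import *
np.set_printoptions(precision=4,suppress=True)
for n in("side","top"):
    c=cam(n); save(c,n+"0.png",s=1.5); print(n,c["T"],c["K"],c["distortion"])
print(bot.grasp_offset); s=read_state(); print(s)
E
```

```text
side [[-0.9659  0.152  -0.2095  0.2046]
 [-0.2588 -0.5843  0.7692  1.0881]
 [-0.0055  0.7972  0.6037  0.9676]
 [ 0.      0.      0.      1.    ]] [[453.0638   0.     259.9857]
 [  0.     453.0638 192.0213]
 [  0.       0.       1.    ]] [-0.0557  0.      0.      0.      0.    ]
top [[ 0.0139  0.9968 -0.0787  0.3958]
 [-0.9996  0.0159  0.0248  0.0066]
 [ 0.0259  0.0783  0.9966  1.4545]
 [ 0.      0.      0.      1.    ]] [[486.6661   0.     263.0323]
 [  0.     486.6661 195.9824]
 [  0.       0.       1.    ]] [-0.0404  0.      0.      0.      0.    ]
0.0187
{'time': 0.1, 'joint_pos': array([ 1.0308,  0.3338,  0.0399,  1.4662, -0.0134,  1.3433, -0.0585]), 'qvel': array([ 0.0013, -0.0001, -0.0012, -0.0041, -0.0009, -0.0013,  0.0012]), 'effort': array([  0.0044, -66.0015,   1.3706, -40.6476,   0.0172,   0.009 ,
        -0.    ]), 'tool_pos': array([ 0.2771, -0.5875,  0.2305]), 'tcp_rot': array([[ 0.4266, -0.9044, -0.0007],
       [-0.9044, -0.4266,  0.0013],
       [-0.0015,  0.0001, -1.    ]]), 'ft_force': array([-0.0469,  0.3824, -0.5428]), 'ft_torque': array([0.0116, 0.0068, 0.0025]), 'width': 0.08534840713882992}
```

View pics/side0.png

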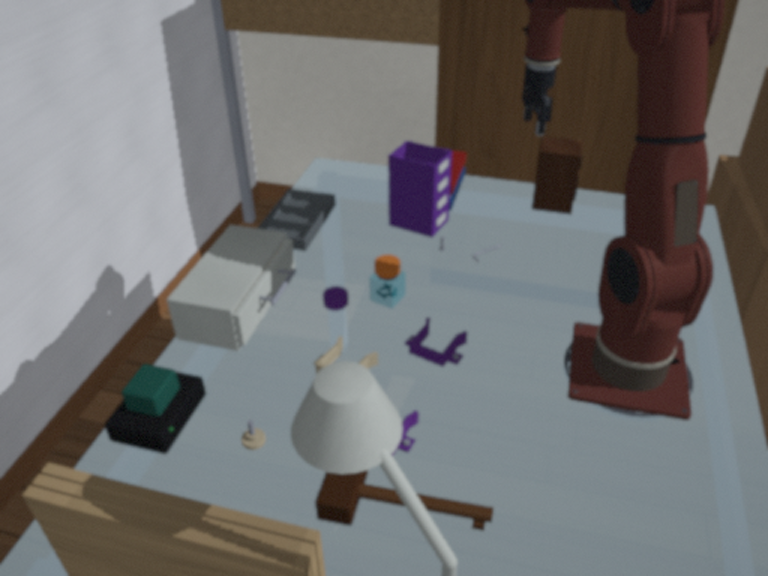

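View pics/top0.png

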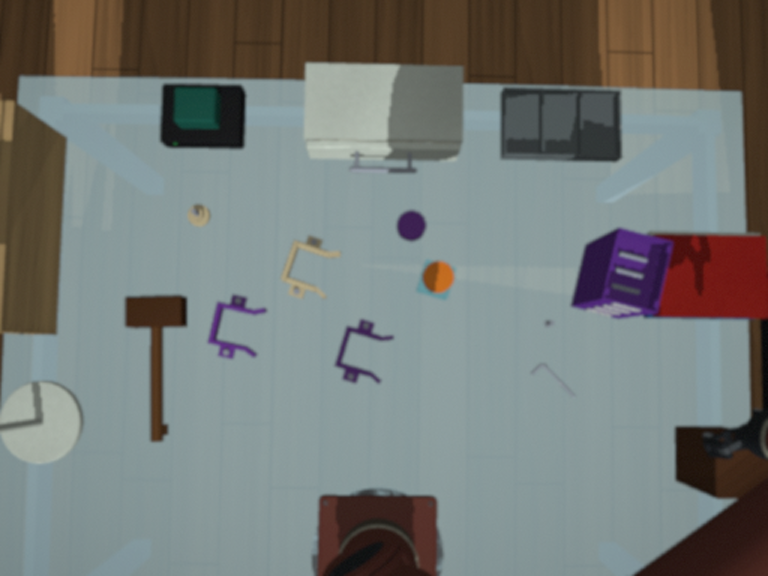

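Views (full-resolution pixels). Orange-capped jars: top (292,185), side (258,178). Look-alike: purple-capped jar at top (274,150), side (223,198). Brackets: beige at top (205,178), side (~232,240); purple look-alikes at top (157,218) and (241,233). By the description I choose the orange cap and the beige bracket, and check both in close crops.

Run:
```python
from h import *
c=cam("top"); save(c,"top1.png",(170,120,330,240),5)
c=cam("side"); save(c,"side1.png",(190,150,350,270),5)
```

```text
(no output)
```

View pics/top1.png

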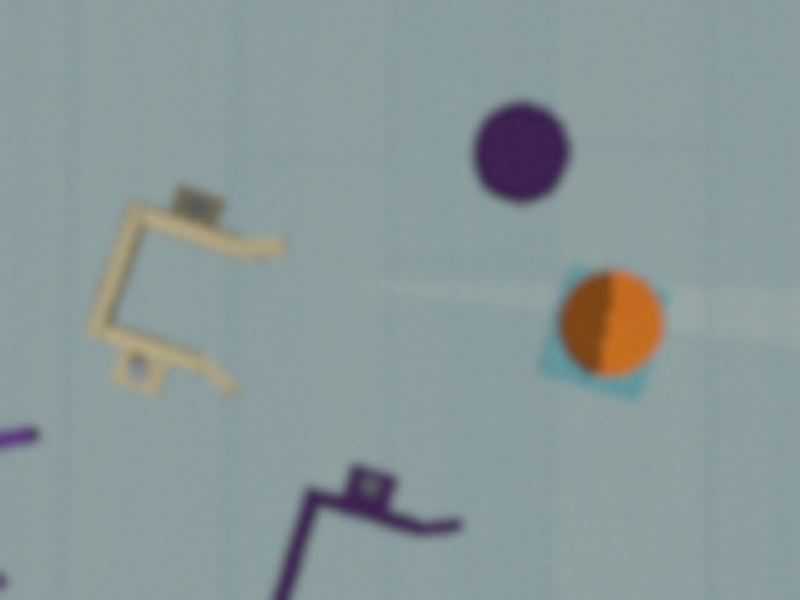

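View pics/side1.png

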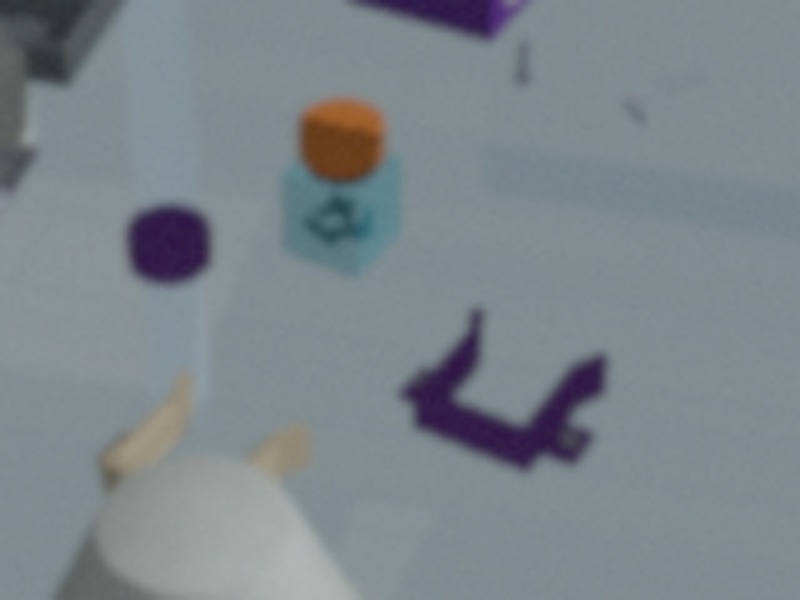

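```bash
cat > m.py <<'E'
from h import *
np.set_printoptions(precision=4,suppress=True)
def mask(im,kind):
    hsv=cv2.cvtColor(cv2.GaussianBlur(im,(3,3),0),cv2.COLOR_BGR2HSV)
    if kind=="orange": m=cv2.inRange(hsv,(4,130,60),(18,255,255))
    if kind=="beige": m=cv2.inRange(hsv,(10,35,80),(32,140,255))
    if kind=="teal": m=cv2.inRange(hsv,(84,75,60),(100,255,255))
    return m
def big(m,roi=None):
    if roi:
        z=np.zeros_like(m); x0,y0,x1,y1=roi; z[y0:y1,x0:x1]=m[y0:y1,x0:x1]; m=z
    cs,_=cv2.findContours(m,cv2.RETR_EXTERNAL,cv2.CHAIN_APPROX_NONE)
    return max(cs,key=cv2.contourArea)
E
python3 - <<'E'
from m import *
c=cam("top"); im=c["pixels"]
o=big(mask(im,"orange"),(200,120,340,260)); M=cv2.moments(o); uv=(M["m10"]/M["m00"],M["m01"]/M["m00"])
print("orange",uv,cv2.contourArea(o),"P",onz(c,uv,.0885))
s=cam("side"); o2=big(mask(s["pixels"],"orange"),(230,150,300,220)); M=cv2.moments(o2); uv2=(M["m10"]/M["m00"],M["m01"]/M["m00"]); print(uv2,cv2.contourArea(o2),onz(s,uv2,.0885))
# triangulate
a,d=ray(c,uv);b,e=ray(s,uv2); t=np.linalg.lstsq(np.c_[d,-e],b-a,rcond=None)[0]; print("tri",a+d*t[0],b+e*t[1])
t=mask(im,"teal"); tt=big(cv2.bitwise_or(t,mask(im,"orange")),(260,150,330,215)); print("teal",cv2.contourArea(tt),cv2.minAreaRect(tt))
# teal corners in crop -> shoulder z=.066
for p in [(575,265),(541,373),(635,400),(668,290)]: print(onz(c,(170+p[0]/5,120+p[1]/5),.066))
b=mask(im,"beige"); bb=big(b,(170,140,240,210)); print("beige area",cv2.contourArea(bb))
P=np.array([onz(c,p[0],.03)[:2] for p in bb]); np.save("bc.npy",P)
v=im.copy(); cv2.drawContours(v,[o,bb,tt],-1,(0,0,255),1); cv2.imwrite("pics/mask1.png",cv2.resize(v[120:240,170:330],None,fx=5,fy=5,interpolation=cv2.INTER_NEAREST))
for p in [(135,203),(93,333)]: print(onz(c,(170+p[0]/5,120+p[1]/5),.03))
E
```

```text
orange (292.0751879699248, 184.2286967418546) 266.0 P [ 0.5382 -0.109   0.0885]
(257.94994675186365, 177.41001064962725) 156.5 [ 0.5373 -0.1088  0.0885]
tri [ 0.5383 -0.109   0.0883] [ 0.5374 -0.1092  0.0882]
teal 266.0 ((292.0000305175781, 184.00001525878906), (18.384777069091797, 18.384777069091797), 45.0)
[ 0.5727 -0.0902  0.066 ]
[ 0.5101 -0.0714  0.066 ]
[ 0.4954 -0.1255  0.066 ]
[ 0.5592 -0.144   0.066 ]
beige area 246.5
[0.6097 0.1672 0.03  ]
[0.5324 0.1899 0.03  ]
```

View pics/mask1.png

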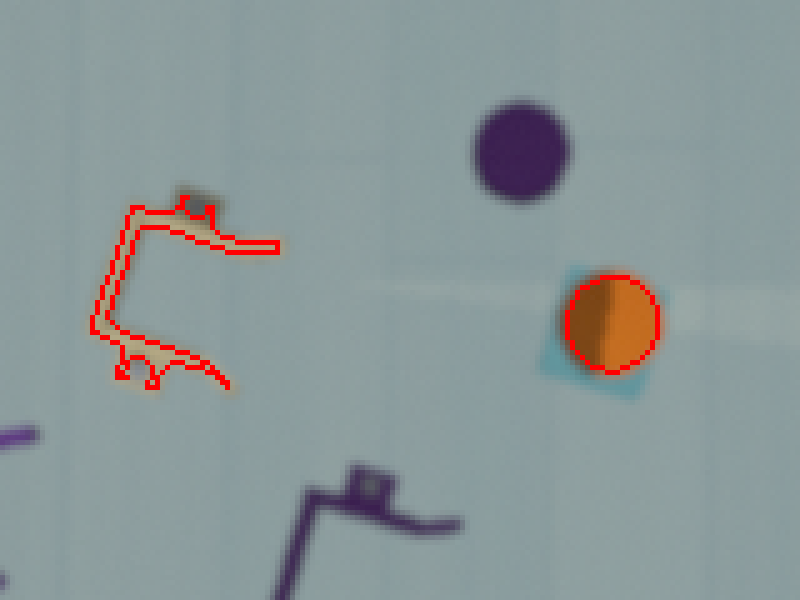

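```bash
cat > br.py <<'E'
from m import *
# subpixel: saturation-ish beige-ness, upsampled, contours at half-level
def bracket():
    c=cam("top"); im=c["pixels"].astype(np.float32)
    w=im[...,2]-im[...,0]   # R-B
    x0,y0,x1,y1=178,140,240,212; k=6
    roi=cv2.resize(w[y0:y1,x0:x1],None,fx=k,fy=k,interpolation=cv2.INTER_CUBIC)
    bg=np.median(roi); hi=np.percentile(roi,99)
    m=(roi>(bg+.5*(hi-bg))).astype(np.uint8)
    cs,_=cv2.findContours(m,cv2.RETR_LIST,cv2.CHAIN_APPROX_NONE)
    pts=np.vstack([q[:,0] for q in cs if len(q)>80]).astype(float)
    uv=np.c_[(pts[:,0]+.5)/k-.5+x0,(pts[:,1]+.5)/k-.5+y0]
    return c,np.array([onz(c,p,.03)[:2] for p in uv])
if __name__=="__main__":
    c,P=bracket()
    th=np.deg2rad(73.6); A=np.array([.571,.1786]); o=A-.0405*np.array([np.cos(th),np.sin(th)])
    for it in range(6):
        ex=np.array([np.cos(th),np.sin(th)]); ey=np.array([-ex[1],ex[0]])
        L=(P-o)@np.c_[ex,ey]
        def fit(sel,ax):
            q=L[sel]; i,j=(0,1)
            p=np.polyfit(q[:,1-ax],q[:,ax],1); return p,len(q)
        tol=.005 if it<3 else .003
        r={}
        r["bo"]=fit((abs(L[:,0]-.0405)<tol)&(abs(L[:,1])<.033),0)
        r["bi"]=fit((abs(L[:,0]-.0305)<tol)&(abs(L[:,1])<.024),0)
        for s,n in((1,"l"),(-1,"r")):
            r[n+"i"]=fit((abs(L[:,1]-s*.0315)<tol)&(L[:,0]<.024)&(L[:,0]>-.027),1)
            r[n+"o"]=fit((abs(L[:,1]-s*.0415)<tol)&(((L[:,0]<.036)&(L[:,0]>.02))|((L[:,0]<-.018)&(L[:,0]>-.027))),1)
        dx=((r["bo"][0][1]-.0405)+(r["bi"][0][1]-.0305))/2
        ys=[r[k][0][1] for k in("li","lo","ri","ro")]
        dy=np.mean(ys)
        dth=np.mean([-r["bo"][0][0],-r["bi"][0][0],r["li"][0][0],r["ri"][0][0]])
        o=o+ex*dx+ey*dy; th+=dth
    print("o",o,"th",np.rad2deg(th)); 
    for k in r: print(k,r[k][1],"ang",np.rad2deg(r[k][0][0]),"off mm",1000*r[k][0][1])
E
python3 br.py
```

```text
o [0.5597 0.1446] th 71.91006933362112
bo 127 ang -0.1917786632859721 off mm 41.484412990053784
bi 92 ang 0.26486508905228534 off mm 29.51558700993502
li 99 ang -0.24938286464062356 off mm 30.734876040643684
lo 48 ang 0.34180547953789336 off mm 41.616118226651274
ri 98 ang 0.32246929040695355 off mm -30.255200007225827
ro 48 ang 0.149937259925473 off mm -42.09579426010965
```

```bash
cat > go.py <<'E'
from m import *
import sys
from scipy.spatial.transform import Rotation as R
def go(target,yaw_deg,s=None):
    s=s or read_state(); T=np.array(s["tcp_rot"]); p=np.array(s["tool_pos"])
    a=np.deg2rad(yaw_deg); Rt=np.array([[np.cos(a),np.sin(a),0],[np.sin(a),-np.cos(a),0],[0,0,-1]])
    sl=T.T@(np.array(target)-p)*100; rv=R.from_matrix(T.T@Rt).as_rotvec(degrees=True)
    print("slide cm",sl.round(2),"rot deg",rv.round(2),"| pos",p.round(4),"yaw",np.rad2deg(np.arctan2(T[1,0],T[0,0])).round(2),"F",np.array(s["ft_force"]).round(1),"w",round(s["width"],4),"t",round(s["time"],2),"q",np.array(s["joint_pos"]).round(2))
if __name__=="__main__":
    x=list(map(float,sys.argv[1:])); go(x[:3],x[3])
E
python3 - <<'E'
from m import *
c=cam("side"); t=cam("top")
for p in [(390,220),(432,234),(447,195)]: print("side z0",onz(c,(p[0]/1.5,p[1]/1.5),0))
for p in [(390,145),(446,150)]: print("side z206",onz(c,(p[0]/1.5,p[1]/1.5),.206))
for p in [(618,230),(672,240),(660,315),(572,305),(588,255)]: print("top z206",onz(t,(p[0]/1.5,p[1]/1.5),.206),"z0",onz(t,(p[0]/1.5,p[1]/1.5),0))
print("purple cap",onz(t,(274,150),.0885))
E
python3 go.py .42 -.25 .32 -64.7;python3 go.py .538 -.109 .14 -64.7
```

```text
side z0 [ 0.6196 -0.4409  0.    ]
side z0 [ 0.4943 -0.4005  0.    ]
side z0 [ 0.4963 -0.6151  0.    ]
side z206 [ 0.627  -0.4728  0.206 ]
side z206 [ 0.4815 -0.48    0.206 ]
top z206 [ 0.6128 -0.4139  0.206 ] z0 [ 0.6486 -0.4832  0.    ]
top z206 [ 0.5971 -0.51    0.206 ] z0 [ 0.6303 -0.5952  0.    ]
top z206 [ 0.465  -0.4864  0.206 ] z0 [ 0.4765 -0.5678  0.    ]
top z206 [ 0.4801 -0.3316  0.206 ] z0 [ 0.494  -0.3874  0.    ]
top z206 [ 0.5677 -0.3603  0.206 ] z0 [ 0.5961 -0.4208  0.    ]
purple cap [ 0.6351 -0.0567  0.0885]
slide cm [-24.47 -27.32  -8.87] rot deg [-0.    0.01 -0.05] | pos [ 0.2773 -0.5878  0.2313] yaw -64.75 F [ 0.1 -0.2  0.5] w 0.0851 t 0.45 q [ 1.03  0.33  0.04  1.47 -0.01  1.34 -0.06]
slide cm [-32.18 -44.01   9.13] rot deg [-0.    0.01 -0.05] | pos [ 0.2773 -0.5878  0.2313] yaw -64.75 F [ 0.1 -0.2  0.5] w 0.0851 t 0.45 q [ 1.03  0.33  0.04  1.47 -0.01  1.34 -0.06]
```

move_arm --rot '[[0,0,0],[0,0,0],[0,0,0],[0,0,0],[0,0,0]]' --slide '[[-1,-2,-5],[-4,-5,-8.5],[-8,-9,-9],[-12,-13,-9],[-16,-17,-9]]' --grip '[1,1,1,1,1]'

```text
time: 0.95
tool_pos: [0.3541, -0.3947, 0.3218]
tcp_rot: [[0.426, -0.905, 0.001], [-0.905, -0.426, -0.001], [0.001, -0.0, -1.0]]
ft_force: [1.5, -0.3, -0.1]
width: 0.0857
```

```bash
python3 go.py .538 -.109 .30 -64.7
```

```text
slide cm [-18.   -28.82   2.16] rot deg [-0.02 -0.08 -0.06] | pos [ 0.3541 -0.3947  0.3218] yaw -64.76 F [ 1.5 -0.3 -0.1] w 0.0857 t 0.95 q [ 0.83  0.06 -0.08  1.61  0.    1.47 -0.38]
```

move_arm --rot '[[0,0,0],[0,0,0],[0,0,0],[0,0,0],[0,0,0]]' --slide '[[-2.5,-4,0],[-5,-8,0],[-7.5,-12,0],[-10,-16,0],[-12.5,-20,1]]' --grip '[1,1,1,1,1]'

```text
time: 1.45
tool_pos: [0.4829, -0.1947, 0.3131]
tcp_rot: [[0.426, -0.905, 0.004], [-0.905, -0.426, -0.002], [0.004, -0.002, -1.0]]
ft_force: [1.6, -0.8, -1.0]
width: 0.0856
```

```bash
python3 go.py .538 -.109 .14 -64.7
```

```text
slide cm [-5.47 -8.59 17.31] rot deg [-0.13 -0.21 -0.07] | pos [ 0.4829 -0.1947  0.3131] yaw -64.77 F [ 1.6 -0.8 -1. ] w 0.0856 t 1.45 q [ 0.59  0.05 -0.3   1.64  0.02  1.45 -0.85]
```

move_arm --rot '[[0,0,0],[0,0,0],[0,0,0],[0,0,0],[0,0,0]]' --slide '[[-2,-3,2],[-4,-6,5],[-5.5,-8.6,9],[-5.5,-8.6,13],[-5.5,-8.6,16]]' --grip '[1,1,1,1,1]'

```text
time: 1.95
tool_pos: [0.5374, -0.1073, 0.1507]
tcp_rot: [[0.428, -0.904, 0.002], [-0.904, -0.428, -0.002], [0.003, -0.001, -1.0]]
ft_force: [-0.2, -1.1, 0.4]
width: 0.0853
```

```bash
python3 go.py .538 -.109 .072 -64.7
python3 - <<'E'
from h import *
c=cam("side"); save(c,"side2.png",(190,120,350,240),5)
c=cam("top"); save(c,"top2.png",(220,120,380,240),5)
E
```

```text
slide cm [0.16 0.03 7.87] rot deg [-0.07 -0.14  0.06] | pos [ 0.5374 -0.1073  0.1507] yaw -64.64 F [-0.2 -1.1  0.4] w 0.0853 t 1.95 q [ 0.46  0.21 -0.39  1.8   0.09  1.14 -1.09]
```

View pics/side2.png

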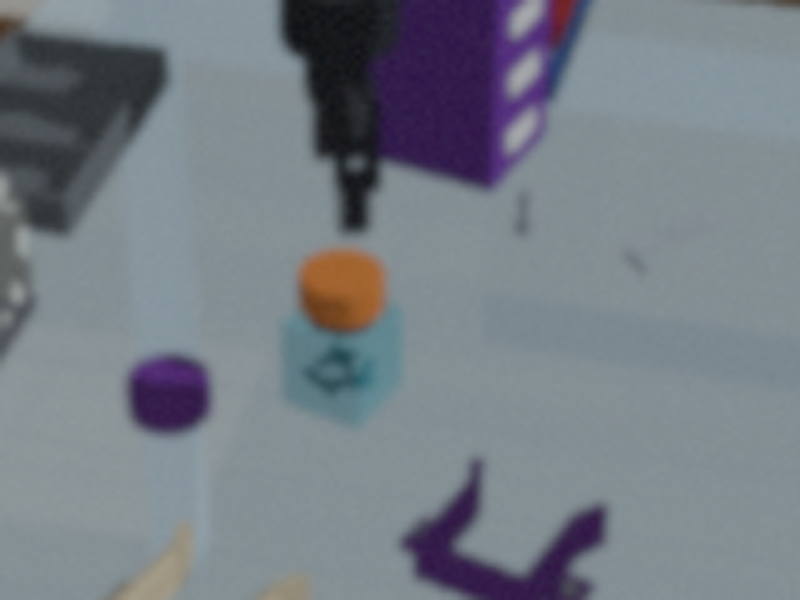

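The gripper is above the orange cap, with the near finger at crop (355,200) and the cap at (343,290). I descend and grip.

move_arm --rot '[[0,0,0],[0,0,0],[0,0,0],[0,0,0]]' --slide '[[0.15,0,3],[0.15,0,6],[0.15,0,7.8],[0.15,0,7.8]]' --grip '[1,1,1,1]'

```text
time: 2.45
tool_pos: [0.5349, -0.1099, 0.0705]
tcp_rot: [[0.426, -0.905, -0.006], [-0.905, -0.426, -0.0], [-0.002, 0.005, -1.0]]
ft_force: [-0.9, 0.2, 1.0]
width: 0.0851
```

```bash
python3 go.py .538 -.109 .072 -64.7
python3 - <<'E'
from h import *
c=cam("side"); save(c,"side3.png",(190,120,350,240),5)
E
```

```text
slide cm [ 0.05 -0.32 -0.15] rot deg [ 0.3   0.12 -0.08] | pos [ 0.5349 -0.1099  0.0705] yaw -64.78 F [-0.9  0.2  1. ] w 0.0851 t 2.45 q [ 0.45  0.3  -0.38  1.88  0.13  0.99 -1.12]
```

View pics/side3.png

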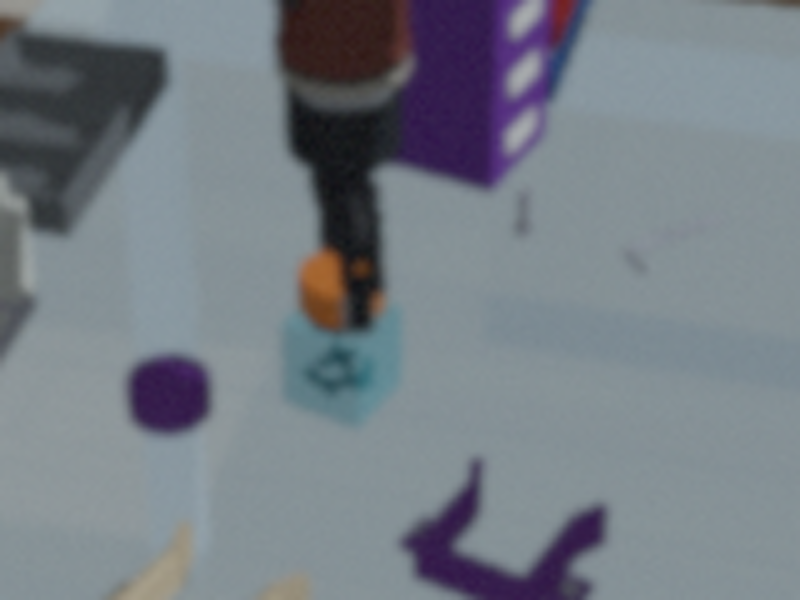

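move_arm --rot '[[0.3,0,0],[0.3,0,0],[0.3,0,0]]' --slide '[[0,-0.3,-0.1],[0,-0.3,-0.1],[0,-0.3,-0.1]]' --grip '[1,1,1]'

```text
time: 2.8
tool_pos: [0.5396, -0.1088, 0.0745]
tcp_rot: [[0.426, -0.905, 0.004], [-0.905, -0.426, 0.001], [0.001, -0.004, -1.0]]
ft_force: [-0.0, 1.0, 0.2]
width: 0.0856
```

```bash
python3 go.py .538 -.109 .072 -64.7
```

```text
slide cm [-0.05  0.15  0.25] rot deg [-0.21 -0.05 -0.07] | pos [ 0.5396 -0.1088  0.0745] yaw -64.77 F [-0.   1.   0.2] w 0.0856 t 2.8 q [ 0.45  0.3  -0.38  1.87  0.13  0.99 -1.12]
```

move_arm --rot '[[0,0,0],[0,0,0],[0,0,0],[0,0,0],[0,0,0]]' --slide '[[0,0.15,0.2],[0,0.15,0.2],[0,0.15,0.2],[0,0.15,0.2],[0,0.15,0.2]]' --grip '[1,0.6,0.6,0.5,0.3]' --newtons 60

```text
time: 3.3
tool_pos: [0.5381, -0.1087, 0.0728]
tcp_rot: [[0.427, -0.904, 0.003], [-0.904, -0.427, 0.002], [-0.0, -0.004, -1.0]]
ft_force: [-2.4, 4.0, 5.9]
width: 0.0558
```

```bash
python3 go.py .538 -.109 .072 -64.7
```

```text
slide cm [0.02 0.02 0.08] rot deg [-0.21  0.   -0.04] | pos [ 0.5381 -0.1087  0.0728] yaw -64.74 F [-2.4  4.   5.9] w 0.0558 t 3.3 q [ 0.45  0.3  -0.38  1.88  0.13  0.99 -1.12]
```

move_arm --rot '[[0,0,0],[0,0,0],[0,0,0],[0,0,0],[0,0,0]]' --slide '[[0,0,0],[0,0,-0.5],[0,0,-2],[0,0,-4],[0,0,-5]]' --grip '[0.3,0.3,0.3,0.3,0.3]' --newtons 90

```text
time: 3.8
tool_pos: [0.5387, -0.1092, 0.125]
tcp_rot: [[0.426, -0.904, 0.005], [-0.905, -0.426, 0.001], [0.002, -0.005, -1.0]]
ft_force: [-0.0, -0.1, -3.8]
width: 0.0556
```

```bash
python3 go.py .5286 .0495 .122 -66.7
python3 - <<'E'
from h import *
c=cam("side"); save(c,"side4.png",(190,120,350,240),5)
c=cam("top"); save(c,"top4.png",(220,120,380,240),5)
E
```

```text
slide cm [-14.78  -5.85   0.31] rot deg [-0.3  -0.08  1.94] | pos [ 0.5387 -0.1092  0.125 ] yaw -64.76 F [-0.  -0.1 -3.8] w 0.0556 t 3.8 q [ 0.46  0.24 -0.39  1.83  0.1   1.09 -1.09]
```

View pics/side4.png

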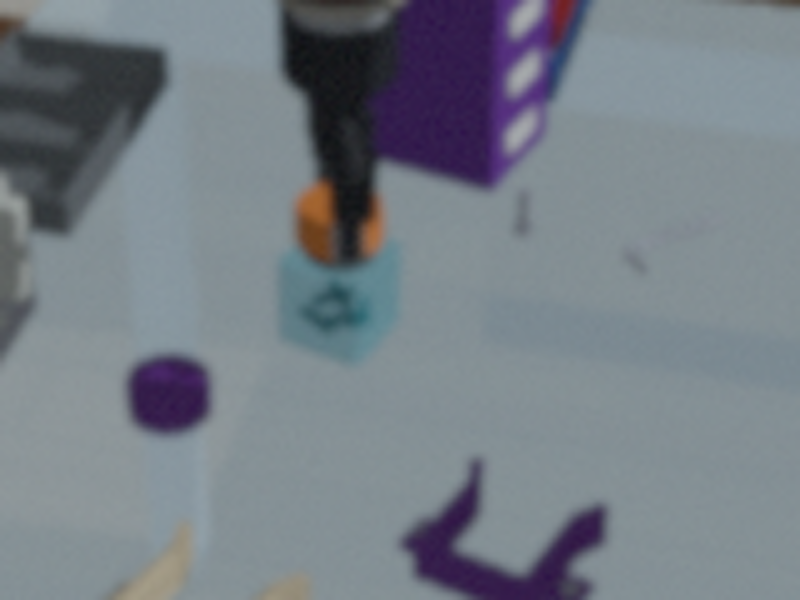

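View pics/top4.png

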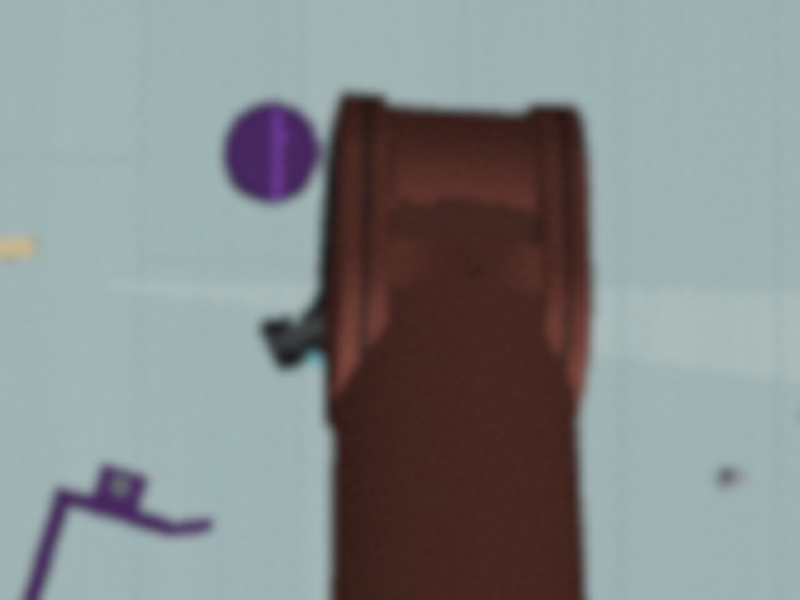

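move_arm --rot '[[0,0,0.5],[0,0,1],[0,0,1.5],[0,0,1.9],[0,0,1.9]]' --slide '[[-3,-1.2,0],[-6,-2.4,0],[-9.5,-3.7,0],[-13,-5.1,0.1],[-14.8,-5.8,0.3]]' --grip '[0.3,0.3,0.3,0.3,0.3]'

```text
time: 4.4
tool_pos: [0.5276, 0.0532, 0.1213]
tcp_rot: [[0.399, -0.917, 0.006], [-0.917, -0.399, 0.002], [0.001, -0.006, -1.0]]
ft_force: [0.4, 0.6, -3.8]
width: 0.0556
```

```bash
python3 go.py .5286 .0495 .078 -66.7
python3 - <<'E'
from h import *
c=cam("side"); save(c,"side5.png",(160,140,320,260),5)
c=cam("top"); save(c,"top5.png",(170,120,330,240),5)
E
```

```text
slide cm [0.37 0.08 4.33] rot deg [-0.36 -0.05  0.22] | pos [0.5276 0.0532 0.1213] yaw -66.48 F [ 0.4  0.6 -3.8] w 0.0556 t 4.4 q [ 0.26  0.21 -0.49  1.87  0.11  1.08 -1.44]
```

View pics/side5.png

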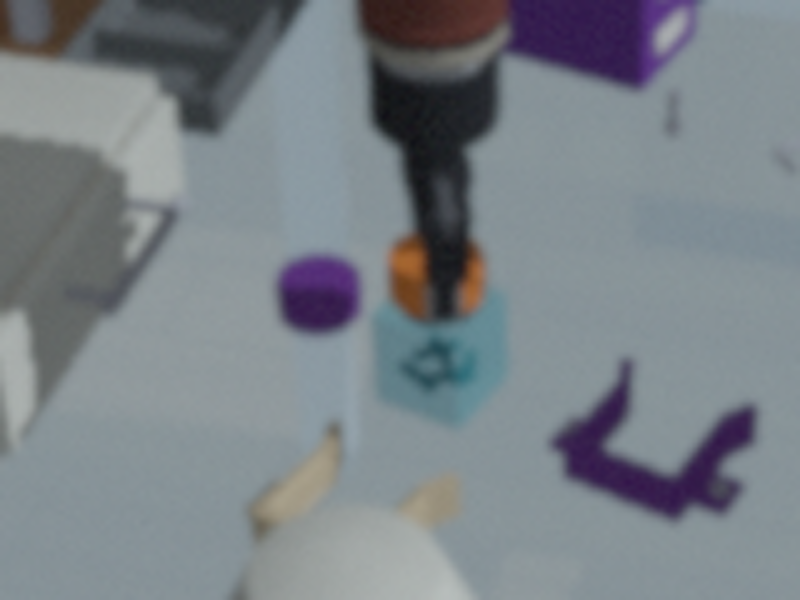

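View pics/top5.png

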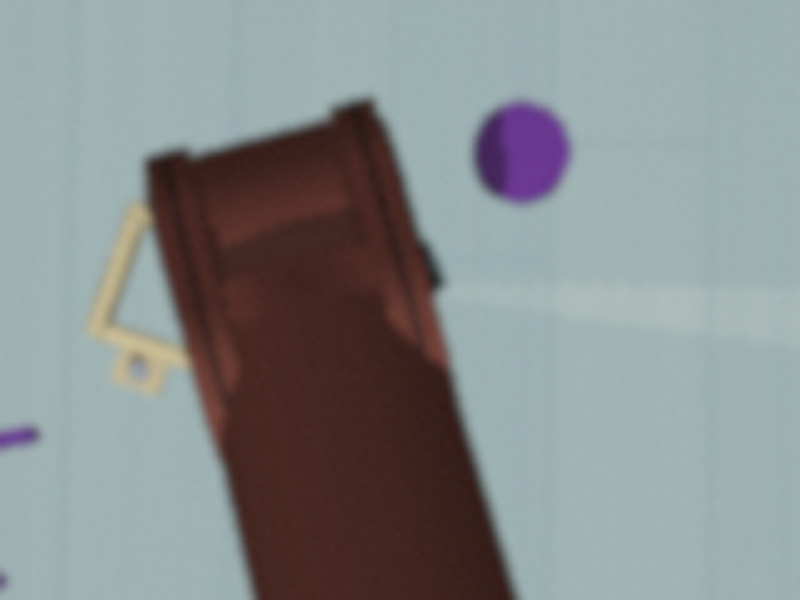

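Run:
```python
from m import *
c=cam("side"); im=c["pixels"].astype(np.float32)
w=im[...,0]+0*im[...,1]-im[...,2]
x0,y0,x1,y1=225,195,270,230;k=8
roi=cv2.resize(w[y0:y1,x0:x1],None,fx=k,fy=k,interpolation=cv2.INTER_CUBIC)
g=cv2.normalize(roi,None,0,255,cv2.NORM_MINMAX).astype(np.uint8)
bg=np.median(roi[:, -20:]); obj=np.percentile(roi,80); print(bg,obj)
m=(roi>(bg+obj)/2).astype(np.uint8)
# lowest pixel per column
pts=[]
for X in range(m.shape[1]):
    r=np.nonzero(m[:,X])[0]
    if len(r)>20: pts.append(((X+.5)/k-.5+x0,(r.max()+.5)/k-.5+y0))
pts=np.array(pts); i=pts[:,1].argmax(); print("corner",pts[i],pts[0],pts[-1])
P=np.array([onz(c,p,.0485)[:2] for p in pts])
for n,s in(("left",(pts[:,0]>pts[i,0]-13)&(pts[:,0]<pts[i,0]-2)),("right",(pts[:,0]<pts[i,0]+7)&(pts[:,0]>pts[i,0]+1.5))):
    q=P[s]; v=cv2.fitLine(q.astype(np.float32),cv2.DIST_HUBER,0,.01,.01).ravel(); print(n,len(q),np.rad2deg(np.arctan2(v[1],v[0])))
cv2.imwrite("pics/m5.png",np.hstack([g,m*255]))
```

```text
16.77414 40.175705
corner [250.5625 224.9375] [224.9375 197.0625] [261.4375 214.5625]
left 87 -15.492679
right 43 71.909874
```

View pics/m5.png

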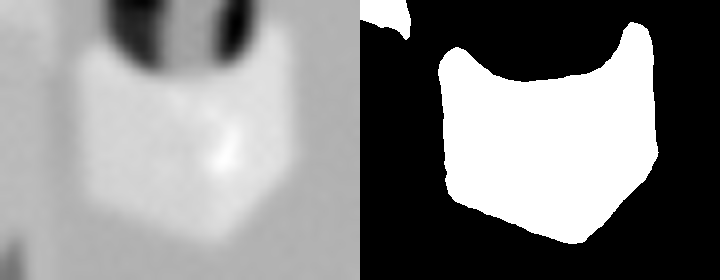

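move_arm --rot '[[-0.3,0,1],[-0.3,0,1],[-0.3,0,1],[-0.3,0,1]]' --slide '[[0.35,0.1,1.5],[0.35,0.1,3.5],[0.35,0.1,4.3],[0.35,0.1,4.3]]' --grip '[0.3,0.3,0.3,0.3]'

```text
time: 4.95
tool_pos: [0.5271, 0.046, 0.0759]
tcp_rot: [[0.381, -0.924, -0.003], [-0.924, -0.381, -0.002], [0.0, 0.004, -1.0]]
ft_force: [-0.8, 0.6, -3.9]
width: 0.0552
```

```bash
python3 go.py .5286 .0495 .078 -67.5;  python3 go.py .5441 .0970 .078 -67.5; python3 go.py .5597 .1446 .078 -67.5
```

```text
slide cm [-0.27 -0.27 -0.21] rot deg [ 0.21 -0.01 -0.09] | pos [0.5271 0.046  0.0759] yaw -67.59 F [-0.8  0.6 -3.9] w 0.0552 t 4.95 q [ 0.25  0.27 -0.48  1.91  0.15  1.   -1.47]
slide cm [-4.07 -3.51 -0.22] rot deg [ 0.21 -0.01 -0.09] | pos [0.5271 0.046  0.0759] yaw -67.59 F [-0.8  0.6 -3.9] w 0.0552 t 4.95 q [ 0.25  0.27 -0.48  1.91  0.15  1.   -1.47]
slide cm [-7.87 -6.77 -0.23] rot deg [ 0.21 -0.01 -0.09] | pos [0.5271 0.046  0.0759] yaw -67.59 F [-0.8  0.6 -3.9] w 0.0552 t 4.95 q [ 0.25  0.27 -0.48  1.91  0.15  1.   -1.47]
```

move_arm --rot '[[0.2,0,0],[0.2,0,0],[0.2,0,0],[0.2,0,0],[0.2,0,0]]' --slide '[[-0.7,-0.7,-0.1],[-1.5,-1.3,-0.1],[-2.3,-2,-0.1],[-2.9,-2.5,-0.1],[-2.9,-2.5,-0.1]]' --grip '[0.3,0.3,0.3,0.3,0.3]'

```text
time: 5.45
tool_pos: [0.5397, 0.0845, 0.0773]
tcp_rot: [[0.383, -0.924, 0.001], [-0.924, -0.383, 0.001], [-0.0, -0.001, -1.0]]
ft_force: [-0.4, 0.6, -4.6]
width: 0.0552
```

```bash
python3 go.py .5441 .0970 .077 -67.5; python3 go.py .5597 .1446 .077 -67.5
python3 - <<'E'
from h import *
c=cam("side"); save(c,"side6.png",(160,140,320,260),5)
E
```

```text
slide cm [-0.98 -0.89  0.03] rot deg [-0.06  0.02  0.05] | pos [0.5397 0.0845 0.0773] yaw -67.45 F [-0.4  0.6 -4.6] w 0.0552 t 5.45 q [ 0.19  0.3  -0.49  1.87  0.17  1.01 -1.55]
slide cm [-4.78 -4.15  0.03] rot deg [-0.06  0.02  0.05] | pos [0.5397 0.0845 0.0773] yaw -67.45 F [-0.4  0.6 -4.6] w 0.0552 t 5.45 q [ 0.19  0.3  -0.49  1.87  0.17  1.01 -1.55]
```

View pics/side6.png

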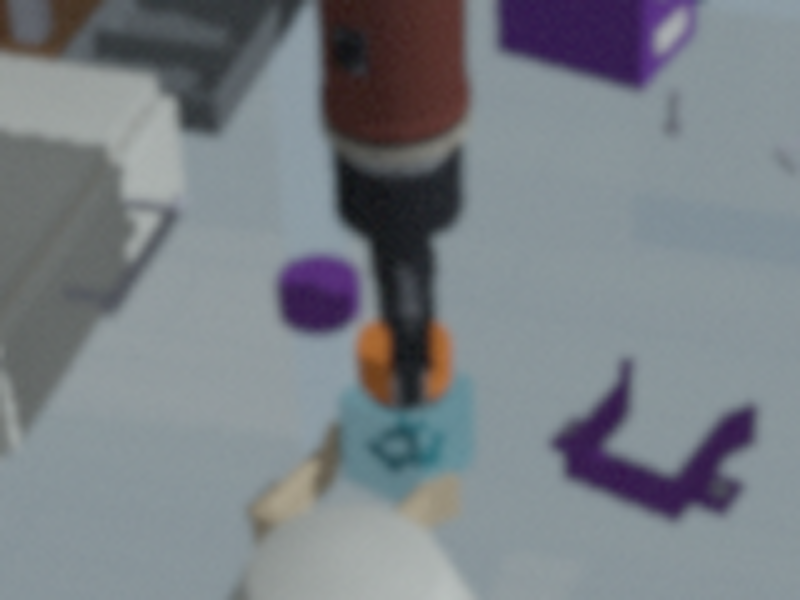

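The jar is entering the mouth: its body at crop (405,435) lies between the beige lips at (320,455) and (435,495), with no contact force. I continue inward slowly.

move_arm --rot '[[0,0,0],[0,0,0],[0,0,0],[0,0,0]]' --slide '[[-0.5,-0.5,0],[-1,-0.9,0],[-1.5,-1.3,0],[-1.5,-1.3,0]]' --grip '[0.3,0.3,0.3,0.3]'

```text
time: 5.9
tool_pos: [0.5459, 0.1036, 0.0772]
tcp_rot: [[0.384, -0.923, 0.001], [-0.923, -0.384, 0.001], [-0.0, -0.001, -1.0]]
ft_force: [-0.0, 0.6, -3.9]
width: 0.0556
```

```bash
python3 go.py .5597 .1446 .077 -67.5
```

```text
slide cm [-3.25 -2.85  0.02] rot deg [-0.05  0.03  0.08] | pos [0.5459 0.1036 0.0772] yaw -67.42 F [-0.   0.6 -3.9] w 0.0556 t 5.9 q [ 0.16  0.32 -0.5   1.85  0.18  1.01 -1.59]
```

move_arm --rot '[[0,0,0],[0,0,0],[0,0,0],[0,0,0],[0,0,0]]' --slide '[[-0.5,-0.45,0],[-1,-0.9,0],[-1.5,-1.3,0],[-2,-1.75,0],[-2,-1.75,0]]' --grip '[0.3,0.3,0.3,0.3,0.3]'

```text
time: 6.4
tool_pos: [0.5546, 0.1303, 0.0773]
tcp_rot: [[0.385, -0.923, 0.001], [-0.923, -0.385, 0.002], [-0.001, -0.001, -1.0]]
ft_force: [-0.3, 0.3, -3.5]
width: 0.0556
```

```bash
python3 go.py .5597 .1446 .077 -67.5
```

```text
slide cm [-1.12 -1.03  0.03] rot deg [-0.08  0.06  0.16] | pos [0.5546 0.1303 0.0773] yaw -67.34 F [-0.3  0.3 -3.5] w 0.0556 t 6.4 q [ 0.12  0.35 -0.5   1.82  0.19  1.02 -1.64]
```

move_arm --rot '[[0,0,0],[0,0,0],[0,0,0],[0,0,0]]' --slide '[[-0.4,-0.4,0],[-0.8,-0.75,0],[-0.8,-0.75,0],[-0.8,-0.75,0]]' --grip '[0.3,0.3,0.3,0.3]'

```text
time: 6.8
tool_pos: [0.5583, 0.1406, 0.0772]
tcp_rot: [[0.386, -0.923, 0.001], [-0.923, -0.385, 0.001], [-0.001, -0.001, -1.0]]
ft_force: [0.3, -0.8, -4.9]
width: 0.0556
```

```bash
python3 go.py .5597 .1446 .073 -67.5
```

```text
slide cm [-0.31 -0.28  0.42] rot deg [-0.07  0.06  0.17] | pos [0.5583 0.1406 0.0772] yaw -67.33 F [ 0.3 -0.8 -4.9] w 0.0556 t 6.8 q [ 0.1   0.36 -0.51  1.8   0.2   1.03 -1.66]
```

move_arm --rot '[[0,0,0],[0,0,0],[0,0,0],[0,0,0]]' --slide '[[0,0,0.2],[0,0,0.4],[0,0,0.4],[0,0,0.4]]' --grip '[0.3,0.3,0.3,0.3]'

```text
time: 7.2
tool_pos: [0.5584, 0.1405, 0.0734]
tcp_rot: [[0.385, -0.923, 0.001], [-0.923, -0.385, 0.001], [-0.001, -0.001, -1.0]]
ft_force: [-0.9, 1.2, -2.3]
width: 0.0554
```

```bash
python3 go.py .5597 .1446 .073 -67.5
```

```text
slide cm [-0.33 -0.27  0.04] rot deg [-0.08  0.05  0.16] | pos [0.5584 0.1405 0.0734] yaw -67.34 F [-0.9  1.2 -2.3] w 0.0554 t 7.2 q [ 0.1   0.37 -0.5   1.8   0.2   1.02 -1.66]
```

move_arm --rot '[[0,0,0],[0,0,0],[0,0,0]]' --slide '[[0,0,0.1],[0,0,0.1],[0,0,0.1]]' --grip '[0.3,0.3,0.3]'

```text
time: 7.5
tool_pos: [0.5586, 0.1406, 0.0727]
tcp_rot: [[0.385, -0.923, 0.001], [-0.923, -0.385, 0.002], [-0.001, -0.002, -1.0]]
ft_force: [-0.7, -0.1, 2.7]
width: 0.0551
```

```bash
python3 go.py .5597 .1446 .073 -67.5
```

```text
slide cm [-0.32 -0.26 -0.03] rot deg [-0.1   0.05  0.17] | pos [0.5586 0.1406 0.0727] yaw -67.33 F [-0.7 -0.1  2.7] w 0.0551 t 7.5 q [ 0.1   0.37 -0.5   1.8   0.2   1.02 -1.66]
```

move_arm --rot '[[0,0,0],[0,0,0],[0,0,0],[0,0,0]]' --slide '[[-0.1,-0.1,0.05],[-0.2,-0.2,0.05],[-0.25,-0.2,0.05],[-0.25,-0.2,0.05]]' --grip '[0.3,0.3,0.3,0.3]'

```text
time: 7.9
tool_pos: [0.5597, 0.1424, 0.0732]
tcp_rot: [[0.385, -0.923, 0.002], [-0.923, -0.385, -0.001], [0.001, -0.001, -1.0]]
ft_force: [-5.9, -5.5, 12.5]
width: 0.0551
```

```bash
python3 go.py .5597 .1446 .073 -67.5; python3 -c "
from h import *; s=read_state(); print(s['ft_torque'])"
```

```text
slide cm [-0.2  -0.08  0.02] rot deg [-0.07 -0.06  0.12] | pos [0.5597 0.1424 0.0732] yaw -67.38 F [-5.9 -5.5 12.5] w 0.0551 t 7.9 q [ 0.09  0.37 -0.5   1.8   0.21  1.02 -1.66]
[-1.29465805  1.25410787 -0.01384901]
```

Run:
```python
from h import *
c=cam("top"); save(c,"top7.png",(150,110,290,215),5)
c=cam("side"); save(c,"side7.png",(160,140,320,260),5)
```

```text
(no output)
```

View pics/top7.png

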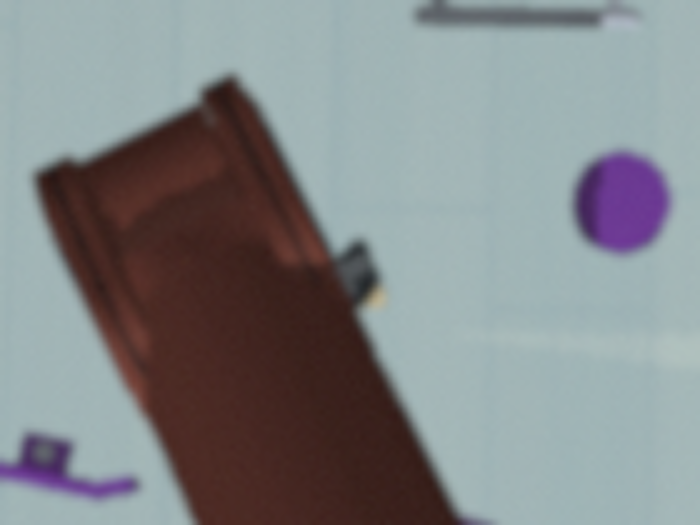

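View pics/side7.png

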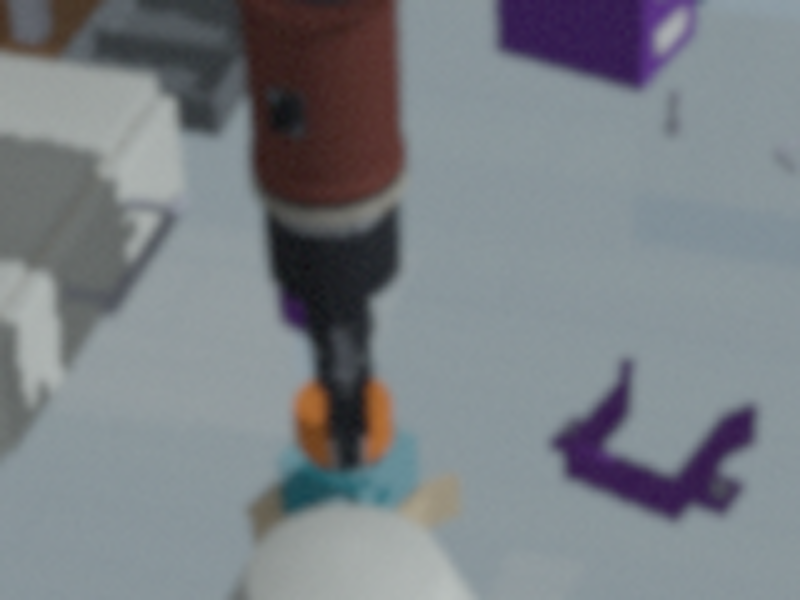

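move_arm --rot '[[0,0,0],[0,0,0],[0,0,0],[0,0,0]]' --slide '[[0,0,-0.05],[-0.1,-0.05,-0.05],[-0.15,-0.15,-0.05],[-0.15,-0.15,-0.05]]' --grip '[0.3,0.3,0.3,0.3]'

```text
time: 8.4
tool_pos: [0.5604, 0.1444, 0.0735]
tcp_rot: [[0.385, -0.923, 0.001], [-0.923, -0.385, -0.001], [0.001, -0.001, -1.0]]
ft_force: [-1.9, -1.5, -0.4]
width: 0.0558
```

```bash
cat > st.py <<'E'
from go import *
s=read_state(); o=np.array([.5597,.1446]); th=np.deg2rad(71.9); ex=np.array([np.cos(th),np.sin(th)]); ey=np.array([-ex[1],ex[0]])
F=np.array(s["ft_force"]);p=np.array(s["tool_pos"])
print("local",((p[:2]-o)@np.c_[ex,ey]*1000).round(2),"z",(p[2]*1000).round(2),"Floc",(F[:2]@np.c_[ex,ey]).round(2),F[2].round(2),"tau",np.array(s["ft_torque"]).round(2))
T=np.array(s["tcp_rot"]);print("yaw",np.rad2deg(np.arctan2(T[1,0],T[0,0])).round(2),"zaxis",T[:,2].round(4),"ex in tool",(T.T@np.r_[ex,0]).round(3),"w",s["width"],"t",s["time"])
E
python3 st.py
```

```text
local [ 0.05 -0.67] z 73.5 Floc [-1.97  1.3 ] -0.37 tau [-0.24  0.35  0.02]
yaw -67.37 zaxis [ 0.001  -0.0007 -1.    ] ex in tool [-0.758 -0.652 -0.   ] w 0.055796458317054036 t 8.4
```

move_arm --rot '[[0,0,0],[0,0,0],[0,0,0],[0,0,0]]' --slide '[[-0.08,-0.06,0],[-0.15,-0.13,0],[-0.15,-0.13,0],[-0.15,-0.13,0]]' --grip '[0.3,0.3,0.3,0.3]'

```text
time: 8.8
tool_pos: [0.5611, 0.1466, 0.0734]
tcp_rot: [[0.385, -0.923, 0.001], [-0.923, -0.385, -0.0], [0.001, -0.001, -1.0]]
ft_force: [-0.2, -0.9, -1.1]
width: 0.0556
```

```bash
python3 st.py
```

```text
local [ 2.38 -0.71] z 73.41 Floc [-0.9  -0.12] -1.14 tau [-0.17  0.02  0.03]
yaw -67.36 zaxis [ 0.0013 -0.0002 -1.    ] ex in tool [-0.758 -0.653  0.   ] w 0.055647837267385085 t 8.8
```

move_arm --rot '[[0,0,0],[0,0,0],[0,0,0],[0,0,0]]' --slide '[[-0.08,-0.06,0],[-0.15,-0.13,0],[-0.15,-0.13,0],[-0.15,-0.13,0]]' --grip '[0.3,0.3,0.3,0.3]'

```text
time: 9.2
tool_pos: [0.5614, 0.1481, 0.0734]
tcp_rot: [[0.385, -0.923, 0.001], [-0.923, -0.385, -0.001], [0.001, -0.0, -1.0]]
ft_force: [-4.5, -3.7, 2.4]
width: 0.0552
```

```bash
python3 st.py
```

```text
local [ 3.83 -0.58] z 73.38 Floc [-4.91  3.11] 2.35 tau [-0.8   0.82 -0.12]
yaw -67.38 zaxis [ 0.0005 -0.001  -1.    ] ex in tool [-0.758 -0.652 -0.001] w 0.055235174735313336 t 9.2
```

move_arm --rot '[[0,0,0],[0,0,0],[0,0,0],[0,0,0]]' --slide '[[-0.05,-0.04,0.05],[-0.08,-0.06,0.05],[-0.08,-0.06,0.1],[-0.08,-0.06,0.1]]' --grip '[0.3,0.3,0.3,0.3]'

```text
time: 9.6
tool_pos: [0.5617, 0.1481, 0.073]
tcp_rot: [[0.384, -0.923, 0.0], [-0.923, -0.384, -0.002], [0.002, 0.001, -1.0]]
ft_force: [-5.7, -5.1, 8.9]
width: 0.0557
```

```bash
python3 st.py
python3 - <<'E'
from m import *
c=cam("side"); save(c,"side8.png",(190,195,280,255),8)
E
```

```text
local [ 3.9  -0.81] z 73.05 Floc [-6.62  3.81] 8.91 tau [-1.42  1.25 -0.04]
yaw -67.43 zaxis [ 0.0004 -0.0024 -1.    ] ex in tool [-0.758 -0.652 -0.002] w 0.055730275495805594 t 9.6
```

View pics/side8.png

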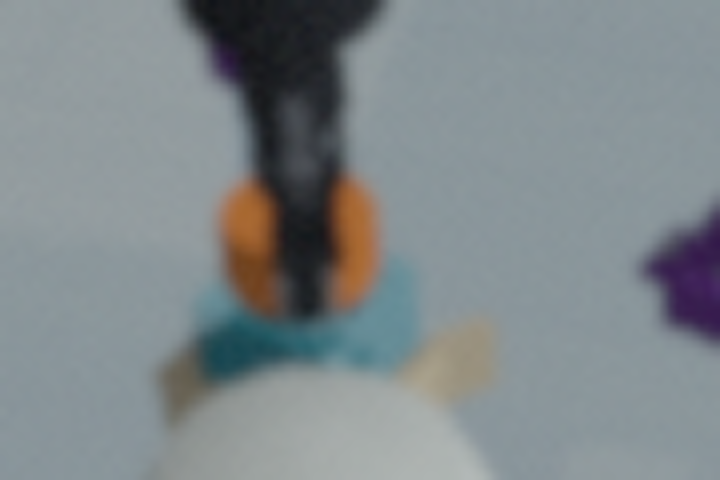

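move_arm --rot '[[0,0,0],[0,0,0],[0,0,0],[0,0,0]]' --slide '[[-0.05,0.06,-0.03],[-0.1,0,-0.03],[-0.15,-0.03,-0.03],[-0.15,-0.03,-0.03]]' --grip '[0.3,0.3,0.3,0.3]'

```text
time: 10.05
tool_pos: [0.5612, 0.1489, 0.0735]
tcp_rot: [[0.383, -0.924, -0.0], [-0.924, -0.383, -0.004], [0.003, 0.002, -1.0]]
ft_force: [-3.8, -4.5, 5.0]
width: 0.0554
```

```bash
python3 st.py
```

```text
local [ 4.55 -0.13] z 73.46 Floc [-5.42  2.21] 4.98 tau [-1.18  0.81 -0.09]
yaw -67.45 zaxis [-0.0002 -0.0035 -1.    ] ex in tool [-0.759 -0.651 -0.003] w 0.055434873174572505 t 10.05
```

```bash
cat > ov.py <<'E'
from m import *
import sys
def loc(o,th,L):
    L=np.array(L,float)/1000; ex=np.array([np.cos(th),np.sin(th)]);ey=np.array([-ex[1],ex[0]])
    return np.c_[o+L[:,:1]*ex+L[:,1:2]*ey,L[:,2]]
def draw(c,fn,shift=(0,0),crop=(190,195,280,255),k=8):
    o=np.array([.5597,.1446]);th=np.deg2rad(71.9)
    x0,y0,x1,y1=crop
    v=cv2.resize(c["pixels"][y0:y1,x0:x1],None,fx=k,fy=k,interpolation=cv2.INTER_CUBIC)
    def pl(L,col):
        q=proj(c,loc(o,th,L)); q=((q-[x0,y0]+.5)*k-.5).astype(int); cv2.polylines(v,[q.reshape(-1,1,2)],False,col,1)
    for s in(1,-1): pl([[-53,40*s,30],[-31,31.5*s,30],[31,31.5*s,30]],(0,0,255)); pl([[-53,40*s,0],[-53,40*s,30]],(0,0,255)); pl([[-53,50*s,30],[-31,41.5*s,30],[41,41.5*s,30]],(0,0,200))
    a,b=shift
    pl([[-30+a,-30+b,66],[30+a,-30+b,66],[30+a,30+b,66],[-30+a,30+b,66],[-30+a,-30+b,66]],(0,255,0))
    for s in(1,-1): pl([[-30+a,s*30+b,66],[-30+a,s*30+b,0]],(0,255,0))
    t=np.linspace(0,2*np.pi,60)
    for z in(75,102): pl(np.c_[29*np.cos(t)+a,29*np.sin(t)+b,0*t+z],(255,0,0))
    cv2.imwrite("pics/"+fn,v)
E
python3 - <<'E'
from ov import *
c=cam("side"); draw(c,"ov1.png")
E
```

```text
(no output)
```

View pics/ov1.png

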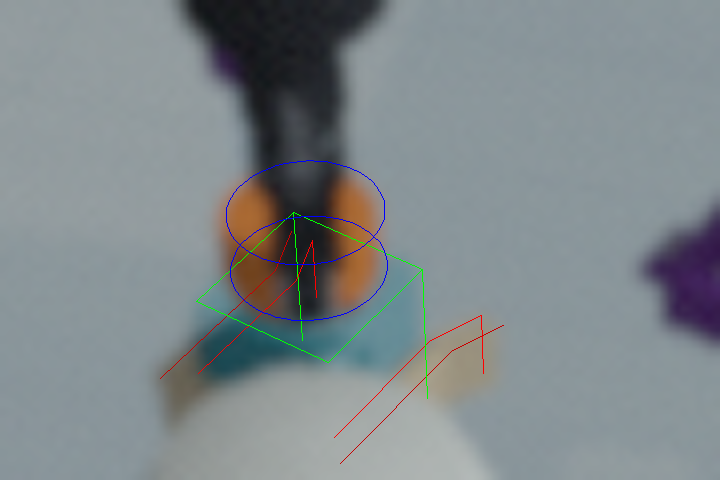

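Run:
```python
from ov import *
c=dict(cam("side"))
for fn,src,crop in (("ovA.png","pics/side1.png",(190,150,350,270)),):
    img=cv2.imread(src); k=5;x0,y0=crop[:2]
    o=np.array([.538,-.109]);th=np.deg2rad(74)
    def pl(L,col):
        q=proj(c,loc(o,th,L)); q=((q-[x0,y0]+.5)*k-.5)
        q=((q-[250,70])*4).astype(int); cv2.polylines(v,[q.reshape(-1,1,2)],False,col,1)
    v=cv2.resize(img[70:290,250:430],None,fx=4,fy=4)[:,:720]
    v=v[:, :]
    t=np.linspace(0,2*np.pi,60)
    for z in(75,102): pl(np.c_[29*np.cos(t),29*np.sin(t),0*t+z],(255,0,0))
    for z in(66,0): pl([[-30,-30,z],[30,-30,z],[30,30,z],[-30,30,z],[-30,-30,z]],(0,255,0))
    cv2.imwrite("pics/"+fn,cv2.resize(v,None,fx=.68,fy=.68))
```

```text
(no output)
```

View pics/ovA.png

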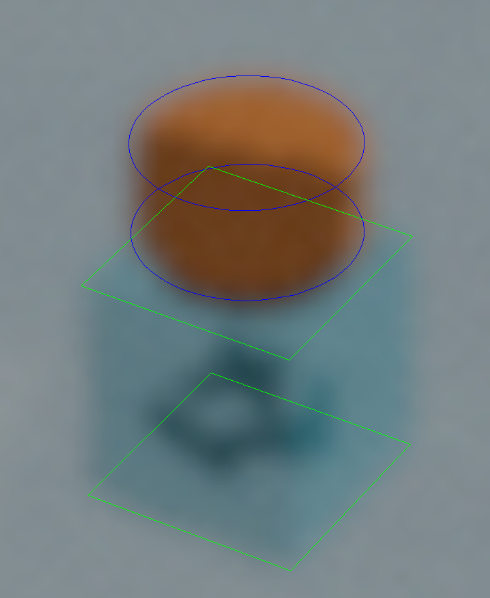

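move_arm --rot '[[0,0,0],[0,0,0],[0,0,0],[0,0,0]]' --slide '[[0.12,0.1,0],[0.25,0.2,0],[0.25,0.2,0],[0.25,0.2,0]]' --grip '[0.3,0.3,0.3,0.3]'

```text
time: 10.55
tool_pos: [0.5606, 0.1461, 0.0735]
tcp_rot: [[0.384, -0.923, 0.0], [-0.923, -0.384, -0.003], [0.003, 0.001, -1.0]]
ft_force: [-0.0, 0.5, -1.4]
width: 0.0553
```

```bash
python3 st.py;python3 - <<'E'
from ov import *
c=cam("side"); draw(c,"ov2.png")
E
```

```text
local [ 1.69 -0.34] z 73.46 Floc [0.44 0.16] -1.35 tau [-0.08 -0.08  0.02]
yaw -67.44 zaxis [ 0.0003 -0.0031 -1.    ] ex in tool [-0.759 -0.652 -0.003] w 0.05525528558800838 t 10.55
```

View pics/ov2.png

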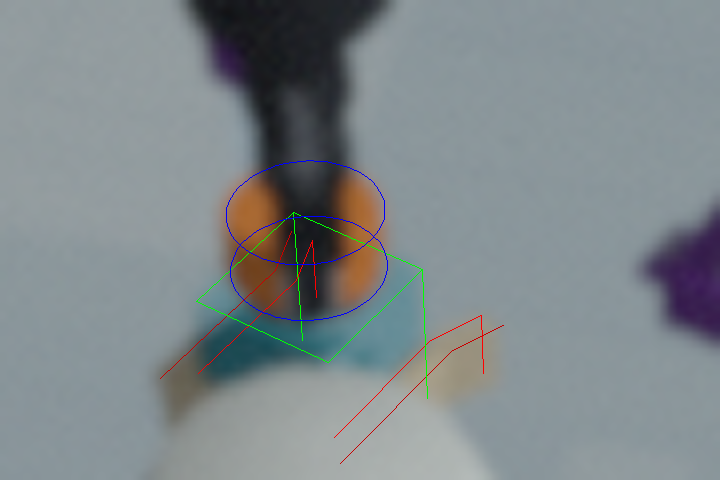

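move_arm --rot '[[0,0,0],[0,0,0],[0,0,0],[0,0,0]]' --slide '[[0.1,0.1,-0.1],[0.1,0.1,-0.2],[0.1,0.1,-0.2],[0.1,0.1,-0.2]]' --grip '[0.3,0.3,0.3,0.3]'

```text
time: 11.0
tool_pos: [0.5599, 0.1448, 0.0753]
tcp_rot: [[0.384, -0.923, -0.0], [-0.923, -0.384, -0.003], [0.003, 0.001, -1.0]]
ft_force: [0.7, -0.0, -3.4]
width: 0.0555
```

```bash
python3 st.py
```

```text
local [ 0.26 -0.1 ] z 75.34 Floc [ 0.21 -0.68] -3.44 tau [-0.01  0.01  0.03]
yaw -67.44 zaxis [-0.     -0.0031 -1.    ] ex in tool [-0.759 -0.652 -0.003] w 0.05550311159000768 t 11.0
```

Hanging clear at x≈0.3 with no contact. I push in while it hangs, so any force must come from the back wall.

move_arm --rot '[[0,0,0],[0,0,0],[0,0,0],[0,0,0]]' --slide '[[-0.08,-0.07,0],[-0.15,-0.13,0],[-0.15,-0.13,0],[-0.15,-0.13,0]]' --grip '[0.3,0.3,0.3,0.3]'

```text
time: 11.4
tool_pos: [0.5605, 0.1467, 0.0753]
tcp_rot: [[0.384, -0.923, -0.0], [-0.923, -0.384, -0.003], [0.003, 0.001, -1.0]]
ft_force: [-0.1, -1.1, -4.3]
width: 0.0558
```

```bash
python3 st.py
```

```text
local [ 2.21 -0.07] z 75.25 Floc [-1.07 -0.28] -4.29 tau [-0.06  0.02 -0.02]
yaw -67.44 zaxis [-0.0002 -0.0031 -1.    ] ex in tool [-0.759 -0.652 -0.003] w 0.05583052682896447 t 11.4
```

move_arm --rot '[[0,0,0],[0,0,0],[0,0,0],[0,0,0]]' --slide '[[-0.08,-0.07,0],[-0.15,-0.13,0],[-0.15,-0.13,0],[-0.15,-0.13,0]]' --grip '[0.3,0.3,0.3,0.3]'

```text
time: 11.8
tool_pos: [0.5611, 0.1484, 0.0752]
tcp_rot: [[0.384, -0.924, -0.0], [-0.924, -0.384, -0.003], [0.003, 0.002, -1.0]]
ft_force: [-1.2, -1.8, -2.4]
width: 0.055
```

```bash
python3 st.py;python3 - <<'E'
from ov import *
c=cam("side"); draw(c,"ov3.png")
E
```

```text
local [ 4.   -0.16] z 75.23 Floc [-2.09  0.56] -2.39 tau [-0.4   0.17  0.02]
yaw -67.45 zaxis [-0.0002 -0.0034 -1.    ] ex in tool [-0.759 -0.651 -0.003] w 0.05502719575458878 t 11.8
```

View pics/ov3.png

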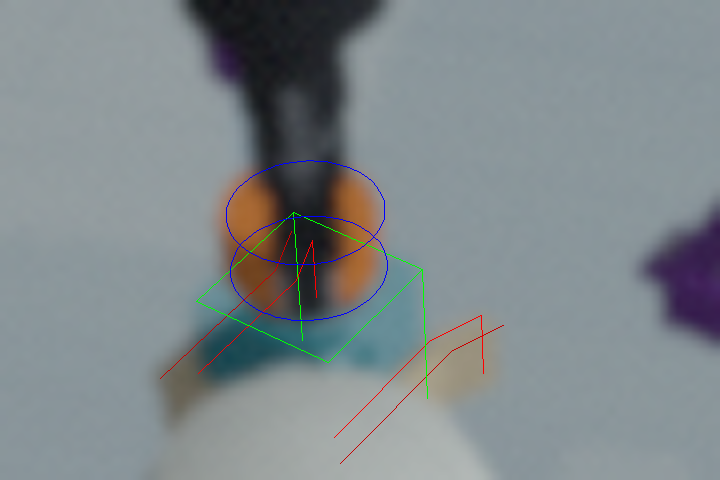

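move_arm --rot '[[0,0,0],[0,0,0],[0,0,0],[0,0,0],[0,0,0]]' --slide '[[0.08,0.07,0],[0.16,0.13,0],[0.16,0.13,0.1],[0.16,0.13,0.2],[0.16,0.13,0.28]]' --grip '[0.3,0.3,0.3,0.3,0.3]'

```text
time: 12.35
tool_pos: [0.5609, 0.1468, 0.0728]
tcp_rot: [[0.384, -0.923, 0.001], [-0.923, -0.384, -0.003], [0.003, 0.0, -1.0]]
ft_force: [0.5, 1.7, 0.1]
width: 0.0555
```

```bash
python3 st.py
```

```text
local [ 2.48 -0.46] z 72.81 Floc [1.8  0.11] 0.13 tau [-0.01 -0.04 -0.03]
yaw -67.44 zaxis [ 0.0007 -0.0028 -1.    ] ex in tool [-0.759 -0.652 -0.002] w 0.05546271996798134 t 12.35
```

move_arm --rot '[[0,0,0],[0,0,0],[0,0,0],[0,0,0]]' --slide '[[0,0,0.06],[-0.08,-0.06,0.06],[-0.12,-0.1,0.06],[-0.12,-0.1,0.06]]' --grip '[0.3,0.3,0.3,0.3]'

```text
time: 12.75
tool_pos: [0.5613, 0.1472, 0.0726]
tcp_rot: [[0.383, -0.924, 0.0], [-0.924, -0.383, -0.005], [0.004, 0.001, -1.0]]
ft_force: [-2.8, -4.2, 6.3]
width: 0.0551
```

```bash
python3 st.py
```

```text
local [ 2.96 -0.71] z 72.58 Floc [-4.85  1.34] 6.27 tau [-1.13  0.81  0.01]
yaw -67.47 zaxis [ 0.0003 -0.0045 -1.    ] ex in tool [-0.759 -0.651 -0.004] w 0.05505717648872011 t 12.75
```

move_arm --rot '[[0,0,0],[0,0,-4],[0,0,-8],[0,0,-13],[0,0,-18]]' --slide '[[0.05,0.05,-0.04],[0.08,0.07,-0.04],[0.08,0.07,-0.04],[0.08,0.07,-0.04],[0.08,0.07,-0.04]]' --grip '[0.3,0.3,0.3,0.3,0.3]'

```text
time: 13.25
tool_pos: [0.561, 0.1457, 0.0731]
tcp_rot: [[0.652, -0.759, 0.0], [-0.759, -0.652, -0.005], [0.004, 0.003, -1.0]]
ft_force: [-1.8, -1.5, 1.6]
width: 0.0557
```

```bash
python3 st.py
```

```text
local [ 1.47 -0.89] z 73.07 Floc [-1.97  1.24] 1.65 tau [-0.49  0.29 -0.45]
yaw -49.34 zaxis [ 0.0002 -0.0049 -1.    ] ex in tool [-0.519 -0.855 -0.005] w 0.055661788638765794 t 13.25
```

move_arm --rot '[[0,0,-5],[0,0,-11],[0,0,-17],[0,0,-23],[0,0,-29]]' --slide '[[0,0,0],[0,0,0],[0,0,0],[0,0,0],[0,0,0]]' --grip '[0.3,0.3,0.3,0.3,0.3]'

```text
time: 13.75
tool_pos: [0.5611, 0.1453, 0.0731]
tcp_rot: [[0.939, -0.345, 0.0], [-0.345, -0.939, -0.005], [0.002, 0.005, -1.0]]
ft_force: [-1.0, -2.4, 1.2]
width: 0.0549
```

```bash
python3 st.py
```

```text
local [ 1.12 -1.07] z 73.13 Floc [-2.56  0.22] 1.17 tau [-0.44  0.23 -0.51]
yaw -20.16 zaxis [ 0.0001 -0.0051 -1.    ] ex in tool [-0.036 -0.999 -0.005] w 0.05493165219590727 t 13.75
```

move_arm --rot '[[0,0,-6],[0,0,-12],[0,0,-18],[0,0,-24],[0,0,-30]]' --slide '[[0,0,0],[0,0,0],[0,0,0],[0,0,0],[0,0,0]]' --grip '[0.3,0.3,0.3,0.3,0.3]'

```text
time: 14.25
tool_pos: [0.5613, 0.1452, 0.0732]
tcp_rot: [[0.985, 0.174, 0.0], [0.174, -0.985, -0.005], [-0.0, 0.005, -1.0]]
ft_force: [0.3, -0.9, -1.3]
width: 0.0555
```

```bash
python3 st.py
```

```text
local [ 1.07 -1.36] z 73.19 Floc [-0.79 -0.55] -1.28 tau [-0.18 -0.04 -0.48]
yaw 10.02 zaxis [ 0.0004 -0.0049 -1.    ] ex in tool [ 0.471 -0.882 -0.005] w 0.0554737134858384 t 14.25
```

move_arm --rot '[[0,0,-3],[0,0,-3],[0,0,-3],[0,0,-3]]' --slide '[[0,0,0],[0,0,-0.1],[0,0,-0.3],[0,0,-0.3]]' --grip '[0.3,0.3,0.3,0.3]'

```text
time: 14.65
tool_pos: [0.5614, 0.1454, 0.0765]
tcp_rot: [[0.975, 0.224, 0.001], [0.224, -0.975, -0.005], [-0.001, 0.005, -1.0]]
ft_force: [-1.4, 0.0, -0.6]
width: 0.0551
```

```bash
python3 st.py;python3 - <<'E'
from ov import *
c=cam("side"); draw(c,"ov4.png")
E
```

```text
local [ 1.23 -1.34] z 76.47 Floc [-0.44  1.37] -0.58 tau [-0.07  0.23 -0.02]
yaw 12.96 zaxis [ 0.0005 -0.0049 -1.    ] ex in tool [ 0.516 -0.857 -0.004] w 0.055050201236599934 t 14.65
```

View pics/ov4.png

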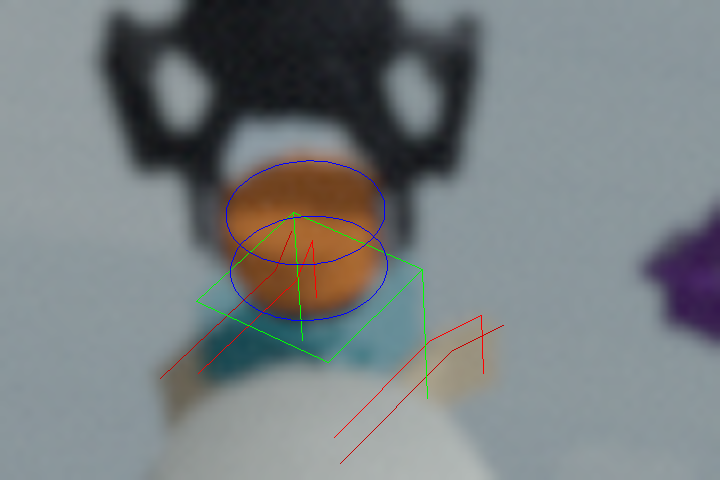

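move_arm --rot '[[0.1,0,0],[0.2,0,0],[0.28,0,0],[0.28,0,0],[0.28,0,0]]' --slide '[[0,0,-0.3],[0,0,-0.7],[0,0,-1.1],[0,0,-1.5],[0,0,-1.5]]' --grip '[0.3,0.3,0.3,0.3,0.3]'

```text
time: 15.2
tool_pos: [0.5619, 0.1456, 0.0924]
tcp_rot: [[0.974, 0.225, 0.001], [0.225, -0.974, 0.0], [0.001, 0.0, -1.0]]
ft_force: [0.4, 0.7, -0.6]
width: 0.0554
```

```bash
python3 st.py
```

```text
local [ 1.65 -1.75] z 92.41 Floc [ 0.78 -0.12] -0.6 tau [ 0.04 -0.01  0.02]
yaw 12.97 zaxis [ 0.0009  0.     -1.    ] ex in tool [ 0.516 -0.856  0.   ] w 0.05537431469990633 t 15.2
```

move_arm --rot '[[0,0,0],[0,0,0],[0,0,0],[0,0,0],[0,0,0]]' --slide '[[0,0,-0.5],[0,0,-1],[-0.05,0,-1.5],[-0.05,0,-1.85],[-0.05,0,-1.85]]' --grip '[0.3,0.3,0.3,0.3,0.3]'

```text
time: 15.7
tool_pos: [0.5617, 0.1456, 0.1116]
tcp_rot: [[0.974, 0.224, 0.002], [0.224, -0.974, 0.0], [0.002, 0.0, -1.0]]
ft_force: [-0.8, 0.7, -0.9]
width: 0.0558
```

```bash
python3 st.py;python3 - <<'E'
from ov import *
c=cam("side"); draw(c,"ov5.png",crop=(185,175,285,255),k=7)
c=cam("top"); save(c,"top9.png",(150,110,290,215),5)
E
```

```text
local [ 1.59 -1.59] z 111.6 Floc [0.42 0.98] -0.86 tau [ 0.06 -0.05 -0.01]
yaw 12.97 zaxis [ 0.0019  0.0001 -1.    ] ex in tool [ 0.516 -0.857  0.001] w 0.055798673789577105 t 15.7
```

View pics/ov5.png

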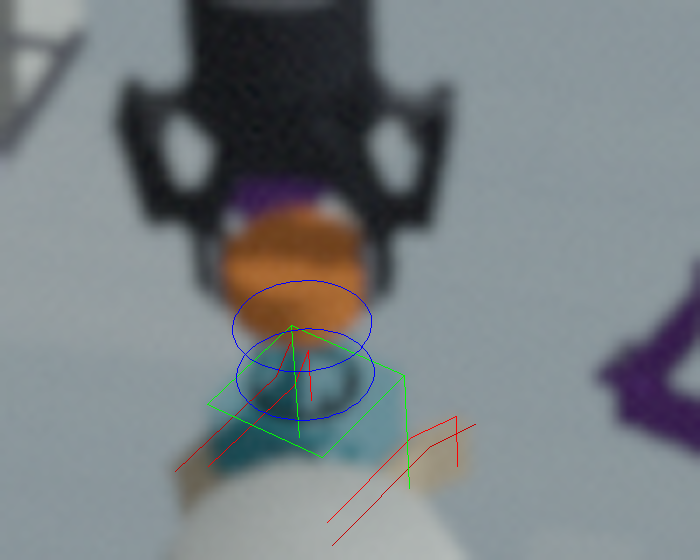

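View pics/top9.png

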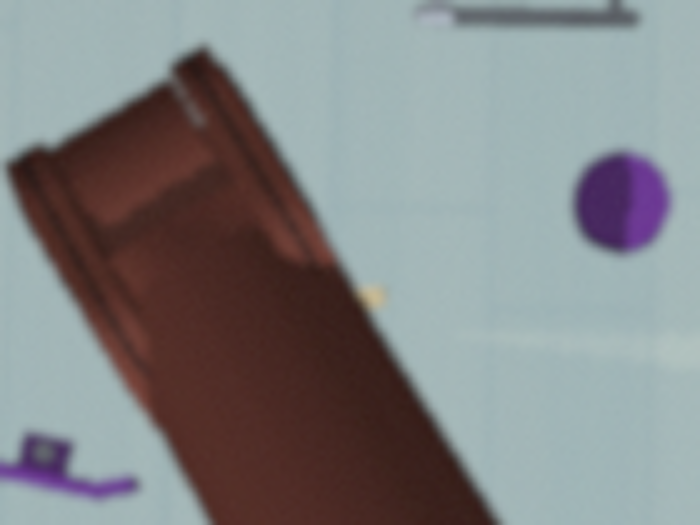

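Run:
```python
from ov import *
c=cam("side"); save(c,"side10.png",(205,215,260,250),14)
o=np.array([.5597,.1446]);th=np.deg2rad(71.9)
for n,L in (("neck",[0,0,98]),("shoulder back L",[30,30,66]),("sh -,-",[-30,-30,66]),("sh -,+",[-30,30,66]),("sh +,-",[30,-30,66]),("lip+",[-53,45,30]),("lip-",[-53,-45,30])):
    for a in(0,1,3): 
        if a and n[:3]=="lip":continue
        L2=[L[0]+a,L[1],L[2]]; q=proj(c,loc(o,th,[L2]))[0]; print(n,a,((q-[205,215]+.5)*14-.5).round(0))
```

```text
neck 0 [326. 106.]
neck 1 [323. 109.]
neck 3 [318. 114.]
shoulder back L 0 [365. 355.]
shoulder back L 1 [362. 357.]
shoulder back L 3 [356. 363.]
sh -,- 0 [304.  92.]
sh -,- 1 [301.  95.]
sh -,- 3 [296. 100.]
sh -,+ 0 [530. 192.]
sh -,+ 1 [528. 195.]
sh -,+ 3 [522. 200.]
sh +,- 0 [135. 249.]
sh +,- 1 [132. 251.]
sh +,- 3 [126. 257.]
lip+ 0 [652. 281.]
lip- 0 [319. 134.]
```

View pics/side10.png

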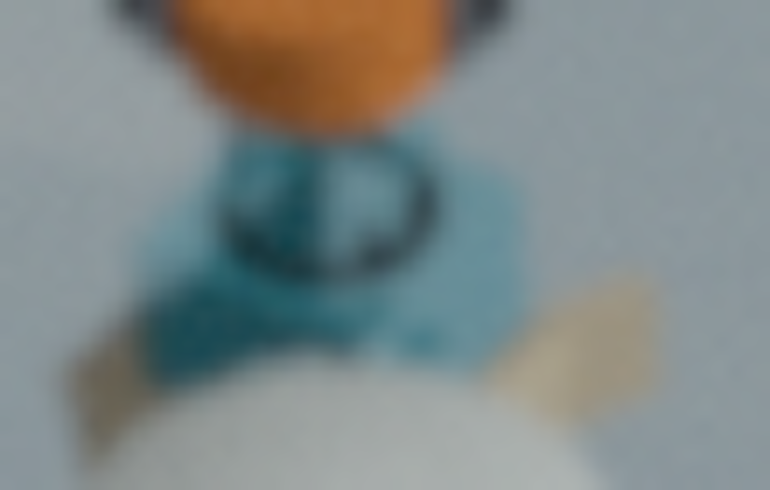

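move_arm --rot '[[0,0.1,0],[0,0.1,0],[0,0.1,0]]' --slide '[[0,0,0.06],[0,0,0.06],[0,0,0.06]]' --grip '[0.3,0.3,0.3]'

```text
time: 16.15
tool_pos: [0.5612, 0.1454, 0.11]
tcp_rot: [[0.974, 0.224, 0.002], [0.224, -0.974, 0.0], [0.002, 0.0, -1.0]]
ft_force: [-0.4, 0.1, -0.6]
width: 0.0553
```

```bash
python3 st.py;python3 - <<'E'
from ov import *
c=cam("side"); save(c,"sideF.png",s=1.5)
E
```

```text
local [ 1.21 -1.14] z 109.97 Floc [0.02 0.38] -0.58 tau [-0.06 -0.03  0.07]
yaw 12.97 zaxis [ 0.0021  0.0003 -1.    ] ex in tool [ 0.516 -0.857  0.001] w 0.05527249878732167 t 16.15
```

View pics/sideF.png

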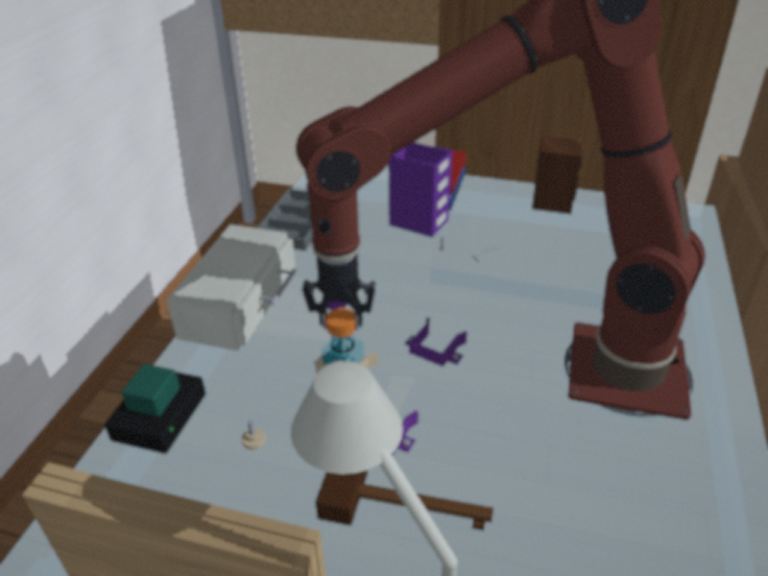

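The final picture shows the cap (341,320) over the open jar (343,350) standing between the beige lips, with everything else in its place. I hand it in.

```bash
python3 -c "
from h import *
job.job_done(); s=read_state(); print(s['time'],s['tool_pos'],s['ft_force'],s['width'])"
```

```text
the job is handed in; nothing more can be done
the job is handed in; nothing more can be done
```

I carried the teal jar by its orange cap into the beige bracket and pressed it against the back wall. I then turned the cap about 80° anticlockwise, lifted it straight off and handed in at about 16 s, still holding it over the jar.

**What the last checks showed**
- **Cap free:** when I lifted it, the wrist carried only about 0.6 N, against about 3.5–4 N with the jar hanging. So the jar stayed down.
- **Cap position:** it was level within about 0.15°, with its lower edge about 14–15 mm above the mouth, judged from the tool height.
- **Other things:** the last side picture showed the jar standing between the beige lips and nothing else visibly moved.

**What was less certain**
- **Fully home:** the lamp hid the back wall from the side camera and the arm hid it from the top one. I judged this from contact: pushing forward met resistance both with the jar hanging and with it pressed down.
- **Disagreement:** that contact came about 2 mm further in than the bracket position I had measured in the pictures, roughly the calibration error. I also briefly pushed the cap too far, which seemed to tilt the jar within its play. I backed off and set it down again before unscrewing.

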